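Preset the practice timer's two thumbwheels

TASK

Preset the calligraphy practice timer for two rounds of four minutes: turn the left thumbwheel (rounds) by its finger tab until the tab stands at the row of two dots, and the right thumbwheel (minutes) until its tab stands at the row of four dots. Do not tip over the ink bottle beside the timer.

Things in the scene. Friction and masses are not known exactly. Their poses are not given: they have to be found in the camera images.
- timer: Grey box fixed to the table, 104 x 204 x 42 mm; origin: centre of its underside, x away from the robot, y left, z up; yaw up to 0.3 rad. Two black wheels (radius 40, 22 wide) at y = +45 (left) and -45 mm (right) turn about one axis along y, 42 mm up, between grey cheeks of radius 36. On each wheel's outer cheek: rows of 1 to 5 black dots, one dot nearest the robot, five farthest.
- left_wheel (a joint): Left wheel (rounds), rad. Its one radial finger tab: 8 mm thick, 20 wide along y, tip 85 mm from the axis. 0 = tab upright at the three-dot row, positive = tab leans away from the robot (timer +x). Rows of 1 to 5 dots at -0.84, -0.42, 0, 0.42, 0.84; stops at -0.92 and 0.92. Turns smoothly without clicks, stays where left; 0.1 N m friction (1 to 3 N at the tab).
- right_wheel (a joint): Right wheel (minutes), rad: same tab, zero, sense, rows, stops and friction as the left wheel.
- ink_bottle: Loose dark ink bottle with a nozzle cap, 48 mm across, 128 mm tall, standing to the left of the timer, about 30 to 60 mm from its left end; its origin is the centre of its underside.
There are look-alikes about, which are no part of the job. What is shaped like the ink_bottle but blue or orange is not meant.

How it is judged:
At the end, for the whole second after the job is handed in: The left wheel's tab stands at the two-dot row (-0.42 rad) and the right wheel's tab at the four-dot row (+0.42 rad), each within 0.19 rad (11 degrees) and at rest, and the ink bottle stands upright (within 0.3 rad) (value of joint left_wheel between -0.61 and -0.23 rad and value of joint right_wheel between 0.23 and 0.61 rad and velocity of joint left_wheel between -0.05 and 0.05 rad/s and velocity of joint right_wheel between -0.05 and 0.05 rad/s and angle between ink_bottle's own z axis and vertical below 0.3 rad); the robot touches nothing.
It fails at once if the ink bottle is tipped over (angle between ink_bottle's own z axis and vertical above 0.7 rad).
It also fails if it takes over 45 s, if anything falls off the work surface, if the arm or the gripper's body presses on something with over 40 N, if the wrist force passes 120 N, or if a joint passes its speed limit or range.

ROBOT

A 7-joint arm with a two-finger parallel gripper is mounted at the origin on a cart in front of the work surface, level with it; the furniture and walls round the work are solid. World frame = base frame: x ahead of the robot, y to its left, z up, the work surface at z = 0. Lengths are in m, angles in rad, forces in N, time in s.
With the tool pointing down it reaches from about 0.4 to 0.9 m from the base axis. Payload 5.5 kg.
Tool frame: the origin (TCP) lies at the very end of the fingers, on their centre line; the grasp point (between the pads) lies 19 mm behind it (r.grasp_offset is the distance from the TCP to the grasp point, in m); y points along the fingers, x is the direction in which the jaws open and shut, and the axes are right-handed (so a half turn about y gives the same grasp; the last joint's range is limited). The gripper opens to 85 mm and grips with 20 to 120 N. Pads are 22 mm wide; open, the fingers measure 114 mm over their backs; the gripper's body (76 mm by 85 mm) begins 54 mm behind the grasp point. The pads swing forward as they close: fully open they stand 13 mm farther back than shut.
Start: joints at [1.61, 0.501, -0.427, 1.55, 0.221, 1.138, -0.21], TCP at [0.144, -0.634, 0.231] pointing down, gripper open.
Joint ranges: [-2.88, 2.88], [-0.31, 2.03], [-1.54, 1.56], [0.2, 2.42], [-1.41, 4.55], [0.19, 2.02], [-2.57, 2.57]. Speed limits (rad/s): [2.57, 2.57, 3.14, 3.14, 3.14, 3.14, 3.14].

INTERFACE

Orientations are given as a unit quaternion [x, y, z, w].
In Python, from bench import r gives the robot as it stands.
- The arm moves only by the shell command python3 -m creep 'ROWS' [FORCE]. ROWS is JSON, a list of rows, each an object with "translation": the shift along the tool's x, y, z in units of 500 mm (1.0 is 500 mm), a list of three; "spin": the turn about the tool's y in units of 90 degrees (1.0 is 90 degrees); "grip": the gripper command: -1 is shut, 1 is fully open, values between are in proportion. A call has 1 to 20 rows; each row is the pose to reach, as a shift and turn from the pose commanded when the call began, along the tool's axes at that moment; what a row does not reach only later rows make up. A row lasts 1/8 s, in which the tool goes at most 62.5 mm and 10.7 degrees, less where a joint would pass 70% of its speed; a pose out of reach is approached as far as the arm can. A call with a number of a shift or a turn outside -1 to 1 is refused whole. A call with a gripper value outside its range is refused whole. The fingers move at their own pace and stop on an object; FORCE is the grip in N (left out, the last holds). Time passes only in rows, so rows that repeat a pose let the fingers close. It gives the time, the measured TCP pose, the force and the opening at its end, in the units of the state.
- r.state(): the state, without advancing time (a new reading comes with each control period).
- r.read_camera(name): name is "scene" or "top" or "wrist"; returns the picture (420x560x3 uint8, red, green, blue); there is no depth.
- r.camera_model(name): a dict with "fx", "fy", "cx", "cy" (pixels), "extrinsics" (4x4, takes a point from camera to world coordinates). Camera axes: x right, y down, z forward; pixel columns grow to the right and rows downward; lengths in m; the calibration is good to about 2 mm. A picture is of the moment at which its call begins: read the wrist's pose just before it. camera_model takes no time and is no camera call; for the wrist camera it gives the pose at the moment of the call.
- r.close_job(): hands the job in, once; it reports no verdict.
The state is a dict: "time": time; "qpos": joint angles; "joint_vel": joint speeds; "joint_efforts": joint torques, N m; "eef_pos": TCP position; "orientation": TCP orientation; "ft_force": force on the tool from outside, world axes, zero at the start; "ft_torque": the same for the moment, N m; "grip_width": opening from 0.0 (shut) to 1.0 (fully open).
Only numpy, scipy, OpenCV 4.12 (cv2) and the standard library are available. Lean on these libraries where they do the work, as an engineer would, in place of code of your own. Each camera call takes 0.05 s, during which the arm holds its last target.

## Working session

There is one attempt and no reset: what is moved stays moved. The work goes in short steps, Python scripts to look and compute and a shell command to move; the robot and the scene stay as the last step left them, time stands still between calls to the robot, and variables do not carry over. Pictures are saved under pics/ and viewed, and the job is handed in when it is done.

```bash
mkdir -p pics; ls
python3 - <<'E'
from bench import r
import cv2,json
s=r.state();print(s)
for n in ("scene","top"):
    im=r.read_camera(n);cv2.imwrite(f"pics/{n}0.png",im[:,:,::-1])
    m=r.camera_model(n);print(n,m)
E
```

```text
pics
{'time': 0.0, 'qpos': array([ 1.61017103,  0.50185569, -0.42680053,  1.55148525,  0.22079637,
        1.13828953, -0.21034073]), 'joint_vel': array([ 0.00039075, -0.00026743,  0.00081003,  0.0004097 ,  0.00080261,
       -0.00131954,  0.00087857]), 'joint_efforts': array([ 6.72254664e-04, -5.69528747e+01, -5.81580251e+00, -2.80943191e+01,
        1.06012574e-02,  1.22712451e-02, -9.83536069e-06]), 'eef_pos': array([ 0.14408215, -0.6331005 ,  0.23024059]), 'orientation': array([-0.55226096,  0.44155512, -0.44049421,  0.55317425]), 'ft_force': array([0.00122914, 0.26203767, 0.291969  ]), 'ft_torque': array([ 0.00161559,  0.02391052, -0.01314884]), 'grip_width': 0.9968367190823798}
scene {'fx': 397.53269103257736, 'fy': 397.53269103257736, 'cx': 276.2135977963182, 'cy': 212.91738451029585, 'extrinsics': array([[-0.85768381, -0.35857175,  0.36851701,  0.23136068],
       [-0.51385704,  0.6230497 , -0.58971181,  0.7691506 ],
       [-0.01815042, -0.69515133, -0.71863426,  0.64102652],
       [ 0.        ,  0.        ,  0.        ,  1.        ]])}
top {'fx': 428.07788055660075, 'fy': 428.07788055660075, 'cx': 281.75153472021185, 'cy': 206.6116404025721, 'extrinsics': array([[-0.01839203, -0.99030266,  0.13770397,  0.43134558],
       [-0.99982591,  0.0177836 , -0.00564749,  0.2657111 ],
       [ 0.00314385, -0.13778386, -0.99045733,  0.8880864 ],
       [ 0.        ,  0.        ,  0.        ,  1.        ]])}
```

View pics/scene0.png

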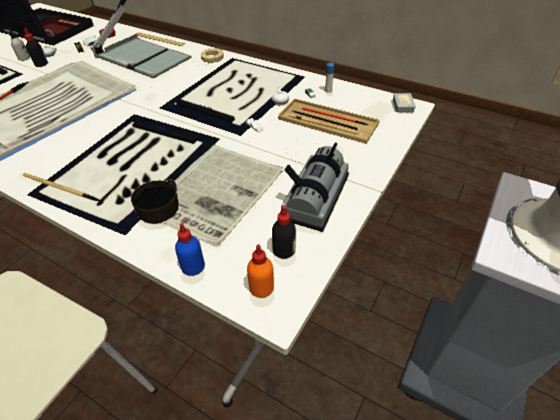

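View pics/top0.png

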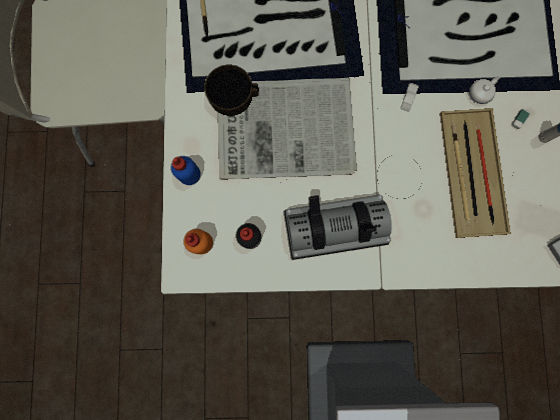

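Run:
```python
import cv2
a=cv2.imread("pics/top0.png")[170:280,220:410]
cv2.imwrite("pics/topc.png",cv2.resize(a,None,fx=4,fy=4,interpolation=cv2.INTER_CUBIC))
a=cv2.imread("pics/scene0.png")[125:275,255:385]
cv2.imwrite("pics/scenec.png",cv2.resize(a,None,fx=4,fy=4,interpolation=cv2.INTER_CUBIC))
```

```text
(no output)
```

View pics/topc.png

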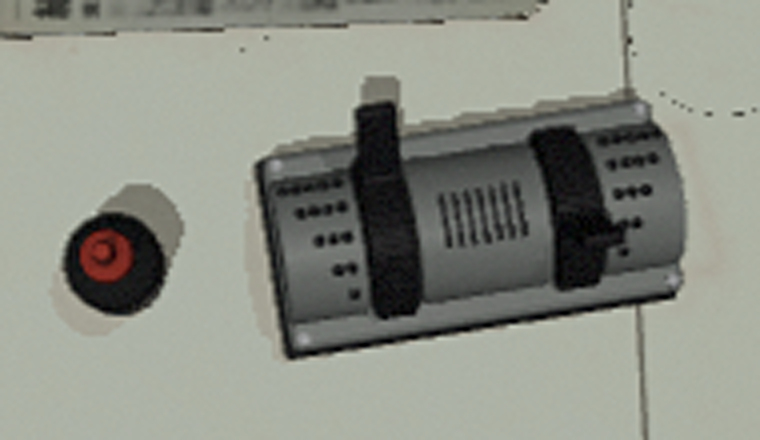

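View pics/scenec.png

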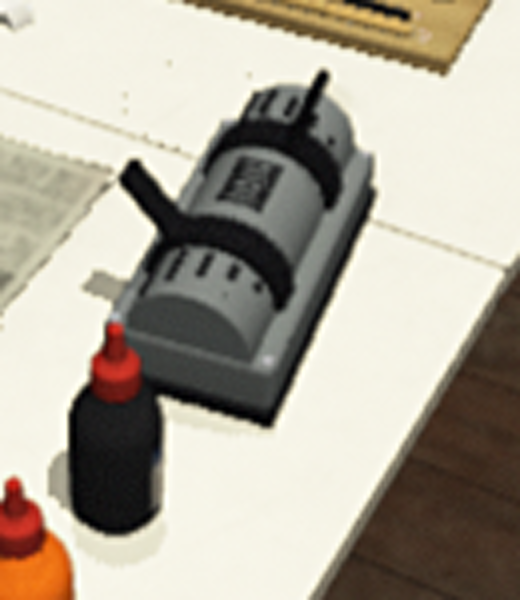

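```bash
cat > h.py <<'E'
import numpy as np,cv2
from scipy.optimize import least_squares
def proj(m,P):
    E=np.array(m["extrinsics"]);p=(np.atleast_2d(P)-E[:3,3])@E[:3,:3]
    return np.c_[m["fx"]*p[:,0]/p[:,2]+m["cx"],m["fy"]*p[:,1]/p[:,2]+m["cy"]]
def ray(m,uv,z):
    E=np.array(m["extrinsics"]);d=E[:3,:3]@[(uv[0]-m["cx"])/m["fx"],(uv[1]-m["cy"])/m["fy"],1]
    return E[:3,3]+d*(z-E[2,3])/d[2]
def T(pose,P):
    x,y,w=pose;c,s=np.cos(w),np.sin(w);P=np.atleast_2d(P)
    return np.c_[x+c*P[:,0]-s*P[:,1],y+s*P[:,0]+c*P[:,1],P[:,2]]
def tab(side,th,R=.085):
    y0=.045*side
    return np.array([[R*np.sin(th),y0+d,.042+R*np.cos(th)] for d in(-.01,.01)])
E
python3 - <<'E'
from h import *
from bench import r
mt=r.camera_model("top");ms=r.camera_model("scene")
t=lambda u,v:(220+u/4,170+v/4); s=lambda u,v:(255+u/4,125+v/4)
for n,p in dict(FL=t(262,158),FR=t(640,98),NR=t(684,290),NL=t(288,355)).items(): print(n,ray(mt,p,.042),ray(mt,p,0))
h=[(.052,.102,.042),(.052,-.102,.042)]
def res(q):
    e=[]
    e.append(proj(mt,T(q[:3],[(.052,.102,.042),(.052,-.102,.042),(-.052,.102,.042),(-.052,-.102,.042)]))-np.array([t(262,158),t(640,98),t(286,345),t(682,285)]))
    e.append(proj(mt,T(q[:3],tab(1,q[3]).mean(0)))-[t(376,105)])
    e.append(proj(ms,T(q[:3],tab(1,q[3]).mean(0)))-[s(131,170)])
    e.append(proj(mt,T(q[:3],tab(-1,q[4]).mean(0)))-[t(600,232)])
    e.append(proj(ms,T(q[:3],tab(-1,q[4]).mean(0)))-[s(322,76)])
    return np.concatenate(e).ravel()
f=least_squares(res,[.4,.13,.1,.8,-.3],loss='soft_l1');print(f.x.round(4));print(res(f.x).reshape(-1,2).round(1))
b=(248,236)
for z in(.128,): print('bottle nozzle top',ray(mt,t(104,250),z), ray(ms,s(115,325),z))
for n,m in(("top",mt),("scene",ms)):
    im=cv2.imread(f"pics/{n}0.png");im=cv2.resize(im,None,fx=4,fy=4)
    def L(P,c,cl=True):
        cv2.polylines(im,[np.int32(4*proj(m,T(f.x[:3],P))).reshape(-1,1,2)],cl,c,1)
    for z in(0,.042): L([(a,b,z) for a,b in((.052,.102),(.052,-.102),(-.052,-.102),(-.052,.102))],(0,255,0))
    for k,th in((1,f.x[3]),(-1,f.x[4])): L(np.r_[tab(k,th,.04),tab(k,th)[::-1]],(0,0,255))
    u,v,w,hh=(220,170,190,110) if n=="top" else (255,125,130,150)
    cv2.imwrite(f"pics/{n}fit.png",im[4*v:4*(v+hh),4*u:4*(u+w)])
E
```

```text
FL [0.54303037 0.25352157 0.042     ] [0.54857444 0.25291648 0.        ]
FR [0.56995284 0.06349108 0.042     ] [0.57683335 0.05345282 0.        ]
NR [0.47358806 0.04656905 0.042     ] [0.47568499 0.03569077 0.        ]
NL [0.44533131 0.24267811 0.042     ] [0.44602556 0.24153474 0.        ]
[ 0.5094  0.1511  0.147   0.6926 -0.258 ]
[[-3.1 -1.4]
 [ 2.7 -2.9]
 [-0.3  3.7]
 [ 2.5  1.6]
 [-1.2  0.9]
 [-1.3 -1.2]
 [ 0.4  0.8]
 [-1.2 -0.3]]
bottle nozzle top [0.49171613 0.32576153 0.128     ] [0.49121861 0.32678105 0.128     ]
```

View pics/topfit.png

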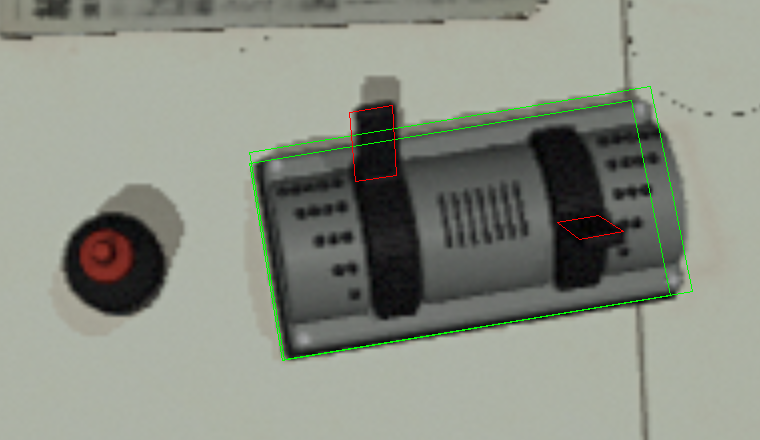

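View pics/scenefit.png

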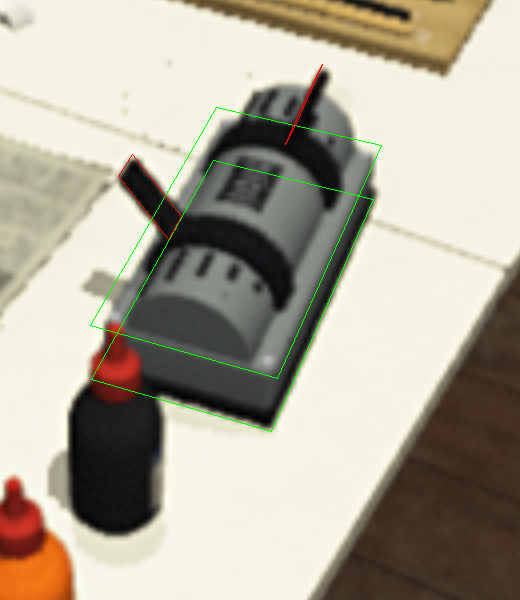

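```bash
cat > fit.py <<'E'
from h import *
from bench import r
mt=r.camera_model("top");ms=r.camera_model("scene")
t=lambda u,v:(220+u/4,170+v/4); s=lambda u,v:(255+u/4,125+v/4)
C=[(mt,(-.052,.102,0),t(288,358)),(mt,(.052,.102,0),t(257,165)),(mt,(.052,-.102,.042),t(645,96)),(mt,(-.052,-.102,.042),t(685,287)),
(ms,(-.052,.102,0),s(270,427)),(ms,(-.052,-.102,0),s(379,195)),(ms,(-.052,.102,.042),s(274,370)),(ms,(-.052,-.102,.042),s(375,150))]
def res(q):
    e=[proj(m,T(q[:3],P))-[p] for m,P,p in C]
    e.append(proj(mt,T(q[:3],tab(1,q[3]).mean(0)))-[t(376,105)])
    e.append(proj(ms,T(q[:3],tab(1,q[3]).mean(0)))-[s(131,170)])
    e.append(proj(mt,T(q[:3],tab(-1,q[4]).mean(0)))-[t(605,230)])
    e.append(proj(ms,T(q[:3],tab(-1,q[4]).mean(0)))-[s(322,76)])
    return np.concatenate(e).ravel()
f=least_squares(res,[.5,.15,.15,.7,-.3],loss='soft_l1');print(f.x.round(4));print(res(f.x).reshape(-1,2).round(1).tolist())
for n,m in(("top",mt),("scene",ms)):
    im=cv2.imread(f"pics/{n}0.png");im=cv2.resize(im,None,fx=4,fy=4)
    def L(P,c,cl=True):
        cv2.polylines(im,[np.int32(4*proj(m,T(f.x[:3],P))).reshape(-1,1,2)],cl,c,1)
    for z in(0,.042): L([(a,b,z) for a,b in((.052,.102),(.052,-.102),(-.052,-.102),(-.052,.102))],(0,255,0))
    for k,th in((1,f.x[3]),(-1,f.x[4])): L(np.r_[tab(k,th,.04),tab(k,th)[::-1]],(0,0,255))
    for y in(.056,.034,-.056,-.034): L([(.04*np.sin(a),y,.042+.04*np.cos(a)) for a in np.linspace(-1.5,1.5,30)],(255,255,0),False)
    u,v,w,hh=(220,170,190,110) if n=="top" else (255,125,130,150)
    cv2.imwrite(f"pics/{n}fit2.png",im[4*v:4*(v+hh),4*u:4*(u+w)])
E
python3 fit.py
```

```text
[ 0.5104  0.1496  0.146   0.6856 -0.2658]
[[-0.7, 0.2], [-1.2, -1.0], [2.2, -2.9], [2.5, 0.6], [0.3, 0.6], [-1.4, 0.6], [0.6, 1.4], [1.6, -1.6], [-0.3, 0.5], [-1.2, -1.8], [0.0, 1.1], [-1.1, -0.6]]
```

View pics/topfit2.png

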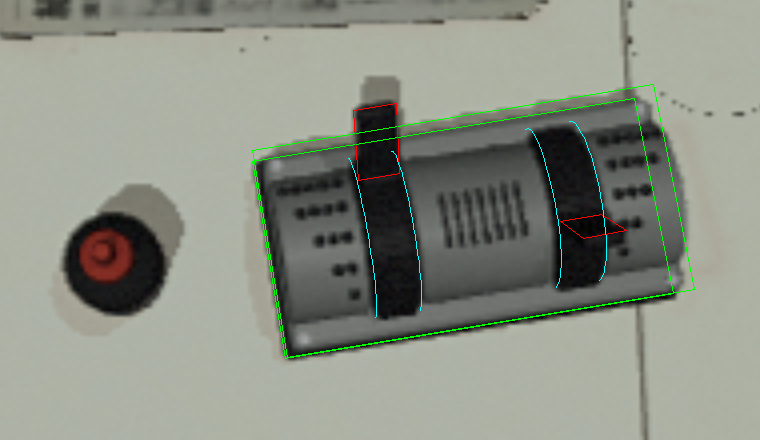

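View pics/scenefit2.png

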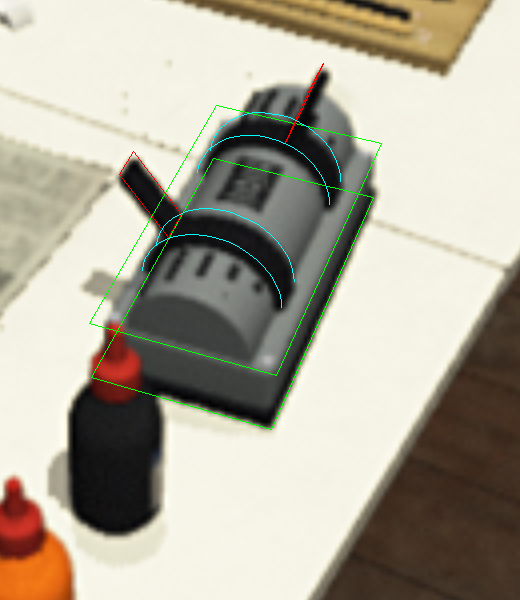

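```bash
cat > go.py <<'E'
# usage: go.py tx ty z [yawtarget] : shift in tool axes (units of 500mm) from the present pose to timer-frame x,y, z
import sys
from h import *
from bench import r
from scipy.spatial.transform import Rotation as R
pose=(.5104,.1496,.146)
s=r.state();M=R.from_quat(s["orientation"]).as_matrix();p=s["eef_pos"]
print("t",round(s["time"],2),"pos",p.round(4),"F",np.round(s["ft_force"],2),"grip",round(s["grip_width"],3))
Ri=R.from_euler('z',pose[2]).as_matrix()
print("timer-frame pos",(Ri.T@(p-[pose[0],pose[1],0])).round(4));print("tool axes in timer frame (cols)\n",(Ri.T@M).round(3))
if len(sys.argv)>3:
    g=T(pose,[list(map(float,sys.argv[1:4]))])[0];print("goal",g.round(4),"units",(M.T@(g-p)/.5).round(4))
E
python3 go.py -.08 -.045 .2; python3 go.py .1 .045 .2
```

```text
t 0.1 pos [ 0.1441 -0.6332  0.2303] F [ 0.28 -0.53  0.24] grip 0.999
timer-frame pos [-0.4763 -0.7212  0.2303]
tool axes in timer frame (cols)
 [[ 0.078 -0.     0.997]
 [-0.997  0.002  0.078]
 [-0.002 -1.     0.   ]]
goal [0.4378 0.0934 0.2   ] units [-1.2865  0.063   0.8954]
t 0.1 pos [ 0.1441 -0.6332  0.2303] F [ 0.28 -0.53  0.24] grip 0.999
timer-frame pos [-0.4763 -0.7212  0.2303]
tool axes in timer frame (cols)
 [[ 0.078 -0.     0.997]
 [-0.997  0.002  0.078]
 [-0.002 -1.     0.   ]]
goal [0.6028 0.2087 0.2   ] units [-1.4379  0.0633  1.2683]
```

Run:
```python
from h import *
from bench import r
m=r.camera_model("scene")
for p in((95,52),(125,0),(330,92),(330,65),(135,72),(185,65),(30,65),(435,105)): print(p,ray(m,p,0).round(2),ray(m,p,.23).round(2))
im=r.read_camera("wrist");cv2.imwrite("pics/w0.png",im[:,:,::-1])
```

```text
(95, 52) [ 1.58 -0.14  0.  ] [1.1  0.19 0.23]
(125, 0) [ 1.91 -0.61  0.  ] [ 1.31 -0.11  0.23]
(330, 92) [ 0.69 -0.3   0.  ] [0.52 0.08 0.23]
(330, 65) [ 0.77 -0.47  0.  ] [ 0.57 -0.02  0.23]
(135, 72) [ 1.33 -0.1   0.  ] [0.94 0.21 0.23]
(185, 65) [ 1.21 -0.22 -0.  ] [0.86 0.13 0.23]
(30, 65) [1.71 0.05 0.  ] [1.18 0.31 0.23]
(435, 105) [ 0.38 -0.38  0.  ] [0.33 0.03 0.23]
```

View pics/w0.png

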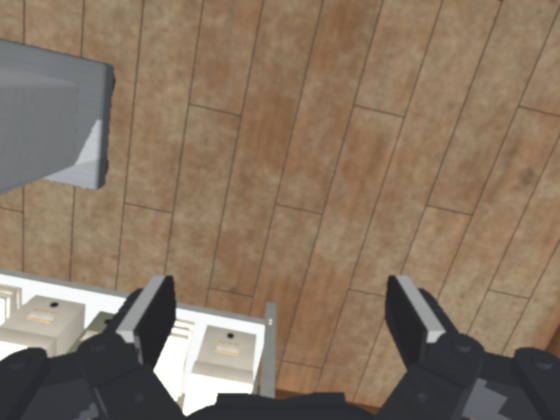

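Run:
```python
from h import *
from bench import r
from scipy.spatial.transform import Rotation as R
m=r.camera_model("wrist"); print(np.array(m["extrinsics"]).round(3))
for p in((0,272),(270,322),(270,410)):
  for z in(-.3,0,.15): print(p,z,ray(m,p,z).round(2))
s=r.state();M=R.from_quat(s["orientation"]).as_matrix();p=s["eef_pos"]
for g in((.33,-.46,.26),(.5,-.25,.26),(.52,-.02,.26),(.4378,.0934,.26),(.4378,.0934,.2)): print(g,(M.T@(np.array(g)-p)/.5).round(3))
```

```text
[[ 0.222 -0.925 -0.309  0.224]
 [-0.975 -0.211 -0.069 -0.615]
 [-0.002  0.316 -0.949  0.373]
 [ 0.     0.     0.     1.   ]]
(0, 272) -0.3 [-0.27 -0.13 -0.3 ]
(0, 272) 0 [-0.05 -0.35  0.  ]
(0, 272) 0.15 [ 0.06 -0.45  0.15]
(270, 322) -0.3 [-0.26 -0.7  -0.3 ]
(270, 322) 0 [-0.05 -0.66  0.  ]
(270, 322) 0.15 [ 0.06 -0.64  0.15]
(270, 410) -0.3 [-0.5  -0.75 -0.3 ]
(270, 410) 0 [-0.18 -0.69  0.  ]
(270, 410) 0.15 [-0.02 -0.66  0.15]
(0.33, -0.46, 0.26) [-0.255 -0.059  0.439]
(0.5, -0.25, 0.26) [-0.589 -0.058  0.864]
(0.52, -0.02, 0.26) [-1.029 -0.057  1.005]
(0.4378, 0.0934, 0.26) [-1.287 -0.057  0.895]
(0.4378, 0.0934, 0.2) [-1.287  0.063  0.895]
```

```bash
python3 -m creep '[{"translation":[-0.12,-0.06,0.22],"spin":0.05,"grip":-1},{"translation":[-0.255,-0.06,0.44],"spin":0.05,"grip":-1},{"translation":[-0.255,-0.06,0.44],"spin":0.05,"grip":-1},{"translation":[-0.255,-0.06,0.44],"spin":0.05,"grip":-1},{"translation":[-0.42,-0.06,0.65],"spin":0.05,"grip":-1},{"translation":[-0.59,-0.06,0.86],"spin":0.05,"grip":-1},{"translation":[-0.59,-0.06,0.86],"spin":0.05,"grip":-1},{"translation":[-0.59,-0.06,0.86],"spin":0.05,"grip":-1},{"translation":[-0.8,-0.06,0.92],"spin":0.05,"grip":-1},{"translation":[-0.98,-0.06,0.98],"spin":0.05,"grip":-1},{"translation":[-0.98,-0.06,0.98],"spin":0.05,"grip":-1},{"translation":[-0.98,-0.06,0.98],"spin":0.05,"grip":-1},{"translation":[-0.98,-0.06,0.98],"spin":0.05,"grip":-1},{"translation":[-0.98,-0.06,0.98],"spin":0.05,"grip":-1}]' 20; python3 go.py -.08 -.045 .2; python3 go.py -.07 -.045 .093
```

```text
time: 1.9
eef_pos: [0.5131, -0.048, 0.2611]
orientation: [0.535, -0.462, 0.462, -0.535]
ft_force: [-0.1, -0.1, -1.0]
grip_width: 0.001
t 1.9 pos [ 0.5131 -0.048   0.2611] F [-0.11 -0.08 -0.96] grip 0.001
timer-frame pos [-0.0261 -0.1959  0.2611]
tool axes in timer frame (cols)
 [[-0.001 -0.001  1.   ]
 [-1.    -0.001 -0.001]
 [ 0.001 -1.    -0.001]]
goal [0.4378 0.0934 0.2   ] units [-0.3018  0.1221 -0.108 ]
t 1.9 pos [ 0.5131 -0.048   0.2611] F [-0.11 -0.08 -0.96] grip 0.001
timer-frame pos [-0.0261 -0.1959  0.2611]
tool axes in timer frame (cols)
 [[-0.001 -0.001  1.   ]
 [-1.    -0.001 -0.001]
 [ 0.001 -1.    -0.001]]
goal [0.4477 0.0949 0.093 ] units [-0.3019  0.336  -0.0879]
```

```bash
python3 -m creep '[{"translation":[-0.12,0.0,-0.09],"spin":0,"grip":-1},{"translation":[-0.22,0.04,-0.09],"spin":0,"grip":-1},{"translation":[-0.30,0.12,-0.09],"spin":0,"grip":-1},{"translation":[-0.30,0.12,-0.09],"spin":0,"grip":-1},{"translation":[-0.30,0.12,-0.09],"spin":0,"grip":-1}]'; python3 go.py -.07 -.045 .094
python3 - <<'E'
from bench import r
import cv2
for n in("wrist","scene"): cv2.imwrite(f"pics/{n}1.png",r.read_camera(n)[:,:,::-1])
E
```

```text
time: 2.52
eef_pos: [0.4476, 0.093, 0.2013]
orientation: [0.535, -0.463, 0.463, -0.534]
ft_force: [0.8, -0.4, 0.5]
grip_width: 0.001
t 2.52 pos [0.4476 0.093  0.2013] F [ 0.78 -0.41  0.47] grip 0.001
timer-frame pos [-0.0703 -0.0469  0.2013]
tool axes in timer frame (cols)
 [[-0.003 -0.     1.   ]
 [-1.    -0.    -0.003]
 [ 0.    -1.    -0.   ]]
goal [0.4477 0.0949 0.094 ] units [-0.0038  0.2147  0.0008]
```

View pics/wrist1.png

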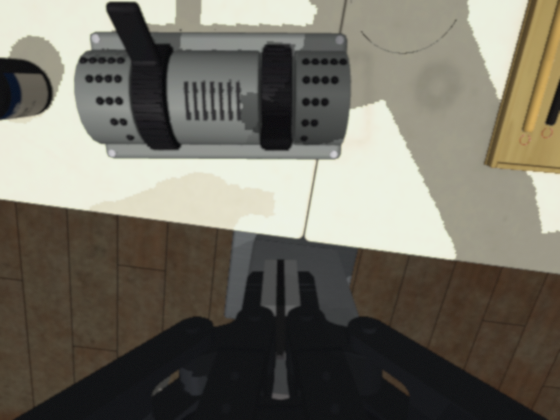

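View pics/scene1.png

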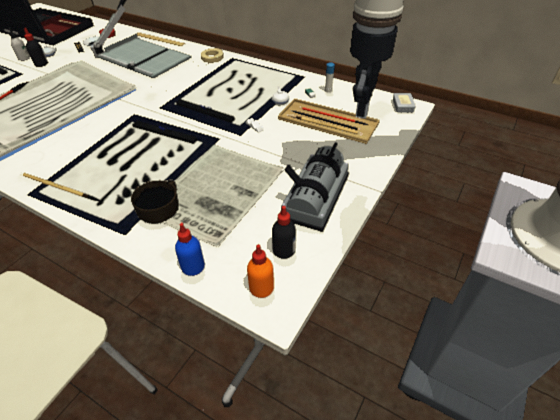

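```bash
python3 -m creep '[{"translation":[0,0.1,0],"spin":0,"grip":-1},{"translation":[0,0.214,0],"spin":0,"grip":-1},{"translation":[0,0.214,0],"spin":0,"grip":-1},{"translation":[0,0.214,0],"spin":0,"grip":-1},{"translation":[0,0.214,0.03],"spin":0,"grip":-1},{"translation":[0,0.214,0.06],"spin":0,"grip":-1},{"translation":[0,0.214,0.075],"spin":0,"grip":-1},{"translation":[0,0.214,0.075],"spin":0,"grip":-1}]'; python3 go.py 0.007 -.045 .094
```

```text
time: 3.62
eef_pos: [0.4852, 0.1004, 0.0946]
orientation: [-0.535, 0.462, -0.463, 0.535]
ft_force: [0.0, -1.0, -0.1]
grip_width: -0.002
t 3.62 pos [0.4852 0.1004 0.0946] F [ 0.04 -1.02 -0.06] grip -0.002
timer-frame pos [-0.0321 -0.045   0.0946]
tool axes in timer frame (cols)
 [[-0.001  0.001  1.   ]
 [-1.     0.    -0.001]
 [-0.    -1.     0.001]]
goal [0.5239 0.1061 0.094 ] units [-0.0001  0.0013  0.0783]
```

```bash
python3 -m creep '[{"translation":[0,0,0.02],"spin":0,"grip":-1},{"translation":[0,0,0.04],"spin":0,"grip":-1},{"translation":[0,0,0.06],"spin":0,"grip":-1},{"translation":[0,0,0.07],"spin":0,"grip":-1},{"translation":[0,0,0.078],"spin":0,"grip":-1},{"translation":[0,0,0.078],"spin":0,"grip":-1},{"translation":[0,0,0.078],"spin":0,"grip":-1}]';python3 go.py 0.007 -.045 .094
python3 - <<'E'
from bench import r
import cv2
for n in("wrist","scene"): cv2.imwrite(f"pics/{n}2.png",r.read_camera(n)[:,:,::-1])
E
```

```text
time: 4.5
eef_pos: [0.5233, 0.1059, 0.0946]
orientation: [-0.535, 0.462, -0.463, 0.535]
ft_force: [-0.5, 0.1, -0.1]
grip_width: -0.0
t 4.5 pos [0.5233 0.1059 0.0946] F [-0.52  0.08 -0.11] grip -0.0
timer-frame pos [ 0.0064 -0.0451  0.0946]
tool axes in timer frame (cols)
 [[-0.001  0.001  1.   ]
 [-1.     0.    -0.001]
 [-0.    -1.     0.001]]
goal [0.5239 0.1061 0.094 ] units [-0.0002  0.0012  0.0012]
```

View pics/wrist2.png

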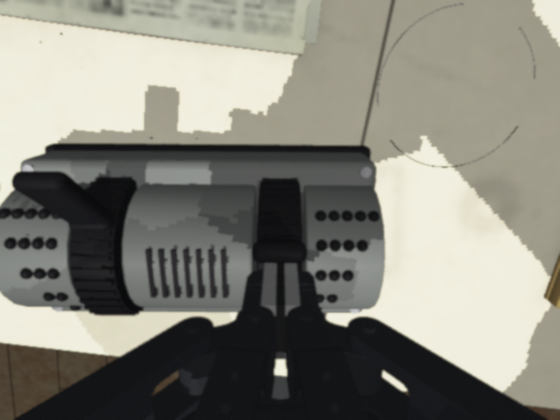

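View pics/scene2.png

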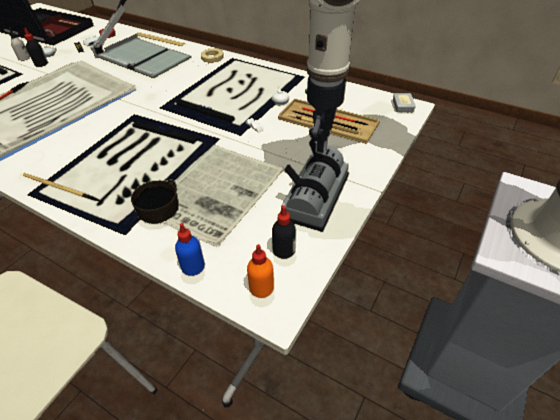

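```bash
python3 -m creep '[{"translation":[0,0,-0.06],"spin":0,"grip":-1},{"translation":[0,0,-0.06],"spin":0,"grip":-1},{"translation":[0,-0.1,-0.07],"spin":0,"grip":-1},{"translation":[0,-0.21,-0.08],"spin":0,"grip":-1},{"translation":[0,-0.21,-0.08],"spin":0,"grip":-1},{"translation":[0,-0.21,-0.08],"spin":0,"grip":-1}]';python3 go.py 0.09 .045 .21
python3 - <<'E'
from bench import r
import cv2
from h import *
m=r.camera_model("wrist")
im=r.read_camera("wrist")[:,:,::-1].copy();cv2.imwrite("pics/wrist3.png",im)
pose=(.5104,.1496,.146)
im=cv2.resize(im,(800,600));k=800/560
for side,ths in((-1,(.23,.42,.61)),(1,(.69,))):
  for th in ths: cv2.polylines(im,[np.int32(k*proj(m,T(pose,np.r_[tab(side,th,.04),tab(side,th)[::-1]])))],True,(0,0,255) if th in(.42,.69) else (0,255,0),1)
cv2.imwrite("pics/wrist3o.png",im)
cv2.imwrite("pics/scene3.png",r.read_camera("scene")[:,:,::-1])
E
```

```text
time: 5.35
eef_pos: [0.4838, 0.0996, 0.1996]
orientation: [-0.535, 0.462, -0.463, 0.535]
ft_force: [0.0, -0.5, -1.7]
grip_width: 0.002
t 5.35 pos [0.4838 0.0996 0.1996] F [ 0.01 -0.48 -1.73] grip 0.002
timer-frame pos [-0.0336 -0.0456  0.1996]
tool axes in timer frame (cols)
 [[-0.001  0.001  1.   ]
 [-1.    -0.001 -0.001]
 [ 0.001 -1.     0.001]]
goal [0.5929 0.2072 0.21  ] units [-0.1815 -0.0206  0.247 ]
```

View pics/wrist3o.png

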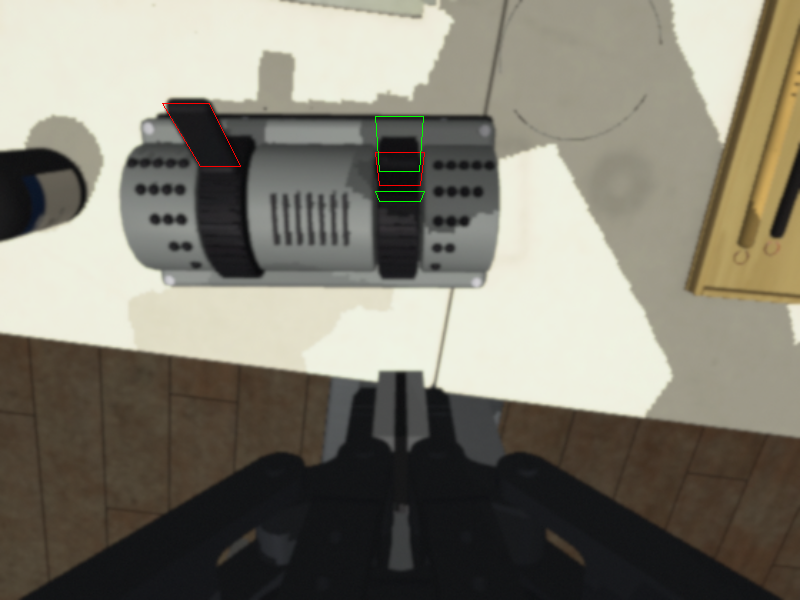

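Run:
```python
import cv2
a=cv2.imread("pics/scene3.png")[125:275,255:385]
cv2.imwrite("pics/scene3c.png",cv2.resize(a,None,fx=4,fy=4,interpolation=cv2.INTER_CUBIC))
```

```text
(no output)
```

View pics/scene3c.png

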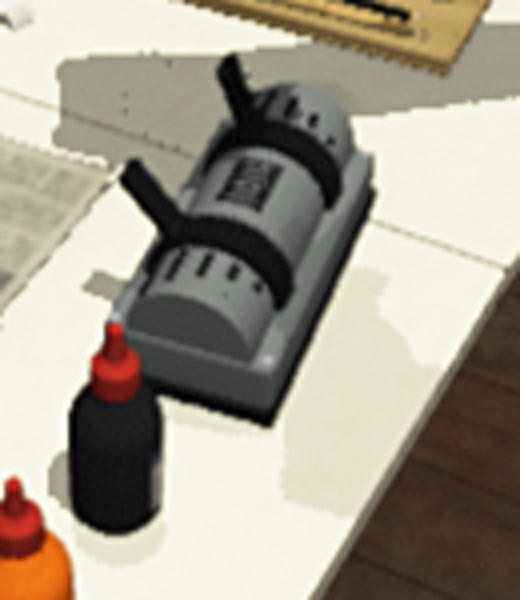

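```bash
cat > meas.py <<'E'
import sys
from h import *
from bench import r
pose=(.5104,.1496,.146)
ms=r.camera_model("scene")
side=int(sys.argv[1]);u,v=float(sys.argv[2]),float(sys.argv[3])
p=np.array([255+u/4,125+v/4])
for th in np.arange(-.9,.95,.1): 
    q=proj(ms,T(pose,tab(side,th).mean(0)))[0]; print(round(th,2),((q-[255,125])*4).round(0),round(float(np.hypot(*(q-p))),1))
E
python3 meas.py -1 229 60 | sed -n 10,17p
python3 - <<'E'
import cv2
a=cv2.imread("pics/wrist3.png")[80:200,230:330]
cv2.imwrite("pics/w3c.png",cv2.resize(a,None,fx=5,fy=5,interpolation=cv2.INTER_CUBIC)*2)
E
```

```text
-0.0 [279.  60.] 12.4
0.1 [264.  57.] 8.7
0.2 [249.  56.] 5.1
0.3 [235.  56.] 1.7
0.4 [221.  57.] 2.2
0.5 [207.  60.] 5.4
0.6 [195.  64.] 8.6
0.7 [183.  69.] 11.6
```

View pics/w3c.png

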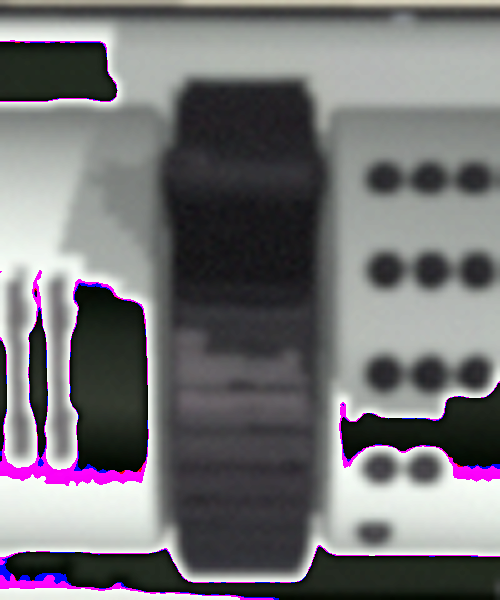

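```bash
python3 -m creep '[{"translation":[-0.06,-0.02,0.1],"spin":0,"grip":-1},{"translation":[-0.12,-0.02,0.18],"spin":0,"grip":-1},{"translation":[-0.18,-0.02,0.247],"spin":0,"grip":-1},{"translation":[-0.18,-0.02,0.247],"spin":0,"grip":-1},{"translation":[-0.18,-0.02,0.247],"spin":0,"grip":-1},{"translation":[-0.18,-0.02,0.247],"spin":0,"grip":-1}]';python3 go.py 0.09 .045 .094
```

```text
time: 6.2
eef_pos: [0.5917, 0.2053, 0.2087]
orientation: [0.535, -0.463, 0.463, -0.534]
ft_force: [0.3, 0.1, 0.1]
grip_width: -0.001
t 6.2 pos [0.5917 0.2053 0.2087] F [0.29 0.1  0.08] grip -0.001
timer-frame pos [0.0885 0.0433 0.2087]
tool axes in timer frame (cols)
 [[-0.002 -0.001  1.   ]
 [-1.    -0.001 -0.002]
 [ 0.001 -1.    -0.001]]
goal [0.5929 0.2072 0.094 ] units [-0.0037  0.2293  0.0032]
```

```bash
python3 -m creep '[{"translation":[0,0.1,0],"spin":0,"grip":-1},{"translation":[0,0.2,0],"spin":0,"grip":-1},{"translation":[0,0.229,0],"spin":0,"grip":-1},{"translation":[0,0.229,0],"spin":0,"grip":-1},{"translation":[0,0.229,-0.03],"spin":0,"grip":-1},{"translation":[0,0.229,-0.05],"spin":0,"grip":-1},{"translation":[0,0.229,-0.07],"spin":0,"grip":-1},{"translation":[0,0.229,-0.09],"spin":0,"grip":-1},{"translation":[0,0.229,-0.09],"spin":0,"grip":-1}]';python3 go.py -0.007 .045 .094;  python3 - <<'E'
from bench import r
import cv2
cv2.imwrite("pics/wrist4.png",r.read_camera("wrist")[:,:,::-1])
E
```

```text
time: 7.32
eef_pos: [0.5468, 0.2002, 0.0951]
orientation: [0.535, -0.462, 0.462, -0.535]
ft_force: [-0.7, 0.3, -0.2]
grip_width: -0.004
t 7.33 pos [0.5468 0.2002 0.0951] F [-0.66  0.3  -0.15] grip -0.004
timer-frame pos [0.0434 0.0447 0.0951]
tool axes in timer frame (cols)
 [[-0.    -0.001  1.   ]
 [-1.    -0.001 -0.   ]
 [ 0.001 -1.    -0.001]]
goal [0.4969 0.1931 0.094 ] units [-0.0005  0.0023 -0.1007]
```

View pics/wrist4.png

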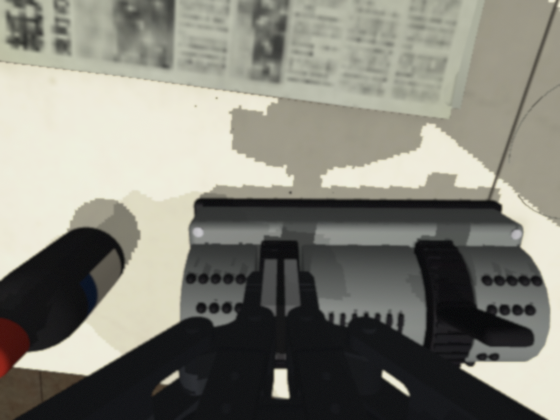

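Fingers are on the far side of the left tab (tips at about (280,255)), with the bottle upright at left (60,290) and clear. I'll continue the pull.

```bash
python3 -m creep '[{"translation":[0,0,-0.02],"spin":0,"grip":-1},{"translation":[0,0,-0.04],"spin":0,"grip":-1},{"translation":[0,0,-0.06],"spin":0,"grip":-1},{"translation":[0,0,-0.08],"spin":0,"grip":-1},{"translation":[0,0,-0.095],"spin":0,"grip":-1},{"translation":[0,0,-0.1],"spin":0,"grip":-1},{"translation":[0,0,-0.1],"spin":0,"grip":-1},{"translation":[0,0,-0.1],"spin":0,"grip":-1}]';python3 go.py -0.007 .045 .094;  python3 - <<'E'
from bench import r
import cv2
a=r.read_camera("scene")[:,:,::-1];cv2.imwrite("pics/scene5.png",a)
cv2.imwrite("pics/scene5c.png",cv2.resize(a[125:275,255:385],None,fx=4,fy=4,interpolation=cv2.INTER_CUBIC))
E
```

```text
time: 8.38
eef_pos: [0.498, 0.193, 0.0947]
orientation: [0.535, -0.463, 0.462, -0.535]
ft_force: [-0.9, -0.4, 0.5]
grip_width: 0.002
t 8.38 pos [0.498  0.193  0.0947] F [-0.93 -0.44  0.54] grip 0.002
timer-frame pos [-0.0059  0.0447  0.0947]
tool axes in timer frame (cols)
 [[-0.001 -0.001  1.   ]
 [-1.    -0.    -0.001]
 [ 0.    -1.    -0.001]]
goal [0.4969 0.1931 0.094 ] units [-0.0006  0.0013 -0.0021]
```

View pics/scene5c.png

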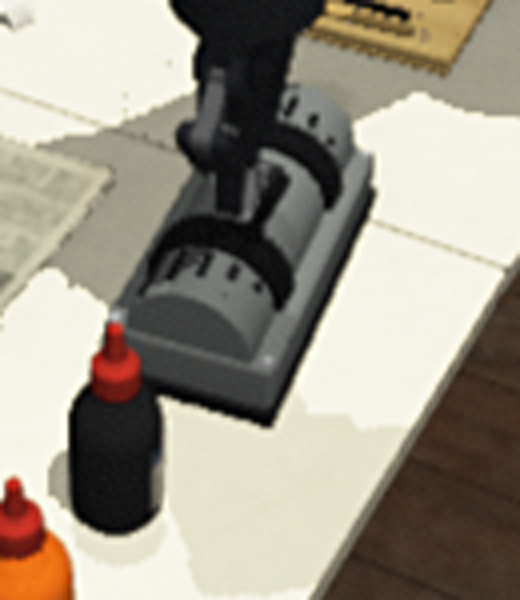

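```bash
python3 meas.py 1 275 168 | sed -n 4,11p
```

```text
-0.6 [313. 202.] 12.8
-0.5 [300. 192.] 8.7
-0.4 [286. 183.] 4.7
-0.3 [271. 175.] 2.0
-0.2 [256. 168.] 4.7
-0.1 [240. 162.] 8.8
-0.0 [225. 158.] 12.9
0.1 [209. 155.] 16.9
```

```bash
python3 -m creep '[{"translation":[0,0,-0.006],"spin":0,"grip":-1},{"translation":[0,0,-0.012],"spin":0,"grip":-1},{"translation":[0,0,-0.012],"spin":0,"grip":-1},{"translation":[0,0,-0.012],"spin":0,"grip":-1},{"translation":[0,0,0.05],"spin":0,"grip":-1},{"translation":[0,-0.05,0.07],"spin":0,"grip":-1},{"translation":[0,-0.15,0.07],"spin":0,"grip":-1},{"translation":[0,-0.23,0.07],"spin":0,"grip":-1},{"translation":[0.1,-0.25,0.05],"spin":0,"grip":-1},{"translation":[0.2,-0.25,0.03],"spin":0,"grip":-1},{"translation":[0.3,-0.25,0.03],"spin":0,"grip":-1},{"translation":[0.4,-0.25,0.03],"spin":0,"grip":-1},{"translation":[0.5,-0.25,0.03],"spin":0,"grip":-1},{"translation":[0.6,-0.25,0.03],"spin":0,"grip":-1},{"translation":[0.6,-0.25,0.03],"spin":0,"grip":-1},{"translation":[0.6,-0.25,0.03],"spin":0,"grip":-1},{"translation":[0.6,-0.25,0.03],"spin":0,"grip":-1}]';  python3 - <<'E'
from bench import r
import cv2
from h import *
pose=(.5104,.1496,.146)
for n,(u,v,w,hh) in dict(scene=(255,125,130,150),top=(220,170,190,110)).items():
    m=r.camera_model(n);a=r.read_camera(n)[:,:,::-1].copy();cv2.imwrite(f"pics/{n}6.png",a)
    im=cv2.resize(a,None,fx=4,fy=4,interpolation=cv2.INTER_CUBIC)
    for side in(1,-1):
        for th in(.23,.42,.61): cv2.polylines(im,[np.int32(4*proj(m,T(pose,tab(side,-side*th))))],True,(0,0,255) if th==.42 else (0,255,0),1)
    cv2.imwrite(f"pics/{n}6c.png",im[4*v:4*(v+hh),4*u:4*(u+w)])
E
```

```text
time: 10.55
eef_pos: [0.5564, -0.0996, 0.2199]
orientation: [-0.535, 0.462, -0.461, 0.536]
ft_force: [0.5, -1.4, -0.5]
grip_width: -0.003
```

View pics/scene6c.png

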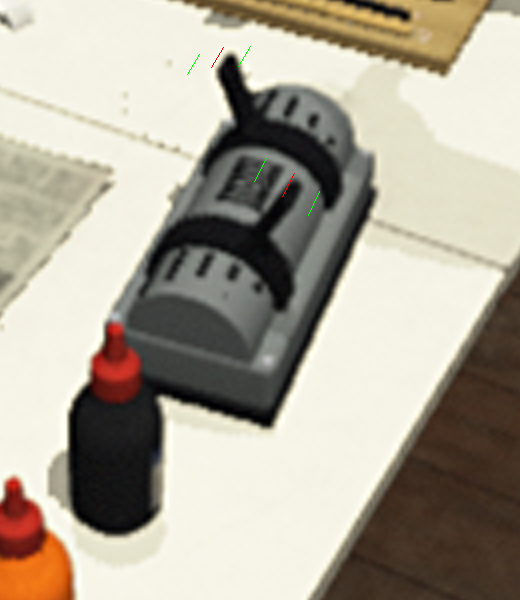

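View pics/top6c.png

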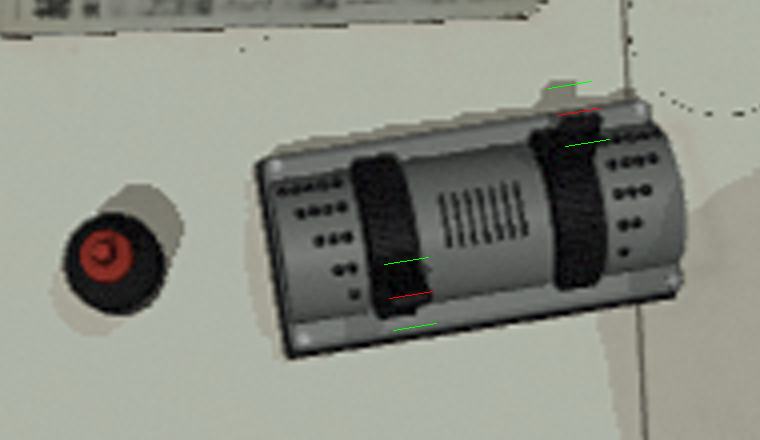

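```bash
python3 -c "
from bench import r
r.close_job()"
```

```text
the job is handed in; nothing more can be done
```

Both wheels are preset, and I handed the job in at about 10.6 s. With the gripper shut, I pushed the right wheel's tab away from the robot and pulled the left wheel's tab toward it. I then backed the arm off clear of everything.

Final check, using the scene and top pictures:

| Item | Measured | Target | Accepted range |
|---|---|---|---|
| Left tab (two dots) | about -0.42 rad | -0.42 rad | -0.61 to -0.23 |
| Right tab (four dots) | about +0.34 (scene), +0.39 (top) | +0.42 rad | 0.23 to 0.61 |

- **Ink bottle:** it still stands upright at its original place.
- **Forces:** the wrist force read no more than about 2 N at each check.
- **Disagreements:** the two views differ by about 0.05 rad on the right tab. My fit of the timer's pose also left up to about 3 pixels of error at its upper corners, so the angles carry a few hundredths of a radian of uncertainty. That is still well inside the tolerance.
- **Not checked:** I took only one pair of pictures after the arm backed off, so I did not check separately that the wheels were at rest.

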